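Put the tiered cake stand together

TASK

Put the cake stand together on the round wooden board, from the bottom up, one piece at a time: the large cream plate flat in the middle of the board, the medium yellow plate fully down on its column, then the small mint-green plate on that, and last the red knob on top. Set each piece down gently rather than dropping it, and leave the blue knob and everything else where it stands. Everything must end up upright, fully seated and let go.

Things in the scene. Friction and masses are not known exactly. Their poses are not given: they have to be found in the camera images.
- board: round wooden board (medium-brown face with a thin darker edge), fixed to the table, 170 mm across, 12 mm thick, flat top. Origin: centre of the underside, on the table; the place for the cake stand is the centre of its top, 12 mm above the origin
- plate_large: Large tier plate, loose, 340 g, cream white: disc 160 mm across, 7 mm thick (beaded rim 12), with a central upright column 36 mm in diameter to take it by, its flat top (shoulder) 60 mm up; on it a steel spigot 18 mm in diameter, 18 tall, tapered tip. Socket from below, 26 mm wide, 26 deep, goes over a spigot; seated, its underside rests on the shoulder below. Origin: centre of underside; z up; yaw irrelevant
- plate_medium: Medium tier plate, loose, 240 g, yellow: disc 124 mm across, 7 mm thick (beaded rim 12), with a central upright column 36 mm in diameter to take it by, its flat top (shoulder) 60 mm up; on it a steel spigot 18 mm in diameter, 18 tall, tapered tip. Socket from below, 26 mm wide, 26 deep, goes over a spigot; seated, its underside rests on the shoulder below. Origin: centre of underside; z up; yaw irrelevant
- plate_small: Small tier plate, loose, 160 g, mint green: disc 90 mm across, 7 mm thick (beaded rim 12), with a central upright column 36 mm in diameter to take it by, its flat top (shoulder) 60 mm up; on it a steel spigot 18 mm in diameter, 18 tall, tapered tip. Socket from below, 26 mm wide, 26 deep, goes over a spigot; seated, its underside rests on the shoulder below. Origin: centre of underside; z up; yaw irrelevant
- knob_red: Red top knob, loose, 60 g, the one to use: upright cylinder 36 mm in diameter to 46 mm height, then a dome to 60 mm. Socket from below, 26 mm wide, 24 deep, goes over a plate's spigot; seated, its underside rests on the shoulder, 60 mm above that plate's origin. Origin: centre of underside; z up; yaw irrelevant
- knob_blue: Blue top knob, loose, 60 g, to be left alone: upright cylinder 36 mm in diameter to 46 mm height, then a dome to 60 mm. Socket from below, 26 mm wide, 24 deep, goes over a plate's spigot; seated, its underside rests on the shoulder, 60 mm above that plate's origin. Origin: centre of underside; z up; yaw irrelevant
- jar: bystander: amber glass jar with white cap, 44 mm across, 75 mm tall, loose. Origin: centre of the underside
- cupcake: bystander: cupcake in a brown case with a white swirl, 50 mm across, about 62 mm tall, loose. Origin: centre of the underside
- tin: bystander: pink round tin, 48 mm across, 45 mm tall, loose. Origin: centre of the underside
- cup: bystander: small white cup without handle, open at the top, 50 mm across, 55 mm tall, loose. Origin: centre of the underside
Things that resemble listed ones, but are neither listed nor needed, are in the scene too. What is shaped like the plate_large but turquoise is not meant.

How it is judged (in metres and radians):
On the way, in this order (a step that is already met when the one before it is completed fails the run):
1. the large plate lies flat and centred on the wooden board (z of plate_large in the frame of board between 0.006 and 0.016 m and horizontal distance between plate_large and board below 0.015 m and angle between plate_large's own z axis and vertical below 0.08 rad), for 0.2 s.
2. the medium plate is seated on the large plate's column (z of plate_medium in the frame of plate_large between 0.054 and 0.064 m and horizontal distance between plate_medium and plate_large below 0.007 m and angle between plate_medium's own z axis and vertical below 0.08 rad), for 0.2 s.
3. the small plate is seated on the medium plate's column (z of plate_small in the frame of plate_medium between 0.054 and 0.064 m and horizontal distance between plate_small and plate_medium below 0.007 m and angle between plate_small's own z axis and vertical below 0.08 rad), for 0.2 s.
4. the red knob is seated on the small plate's column (z of knob_red in the frame of plate_small between 0.054 and 0.064 m and horizontal distance between knob_red and plate_small below 0.007 m and angle between knob_red's own z axis and vertical below 0.08 rad), for 0.2 s.
At the end, for the whole second after the job is handed in: Large plate flat on the board within 15 mm of its centre; medium on large, small on medium and red knob on small, each seated with its underside 54 to 64 mm above the origin of the piece below (large: 6 to 16 mm above the board's) and within 7 mm of its axis; all within 0.08 rad of upright, at rest (all of step 1 and all of step 2 and all of step 3 and all of step 4 and linear speed of each of plate_large, plate_medium, plate_small, knob_red below 0.02 m/s); the robot touches nothing.
It fails at once if the blue knob, jar, cupcake, tin or cup is pushed more than 30 mm from its place or tipped over (distance of any of knob_blue, jar, cupcake, tin, cup from where it was at the start of the episode above 0.03 m or angle between any of knob_blue, jar, cupcake, tin, cup's own z axis and vertical above 0.6 rad).
It fails at once if a plate or the red knob is dropped onto its place (faster than 0.6 m/s within 80 mm above it) ((horizontal distance between plate_large and board below 0.03 m and z of plate_large in the frame of board between 0.007 and 0.092 m and linear speed of plate_large above 0.6 m/s) or (horizontal distance between plate_medium and plate_large below 0.03 m and z of plate_medium in the frame of plate_large between 0.055 and 0.14 m and linear speed of plate_medium above 0.6 m/s) or (horizontal distance between plate_small and plate_medium below 0.03 m and z of plate_small in the frame of plate_medium between 0.055 and 0.14 m and linear speed of plate_small above 0.6 m/s) or (horizontal distance between knob_red and plate_small below 0.03 m and z of knob_red in the frame of plate_small between 0.055 and 0.14 m and linear speed of knob_red above 0.6 m/s)).
It also fails if it takes over 102 s, if anything falls off the work surface, if the arm or the gripper's body presses on something with over 40 N, if the wrist force passes 120 N, or if a joint passes its speed limit or range.

ROBOT

A 7-joint arm with a two-finger parallel gripper is mounted at the origin on the work surface. World frame = base frame: x ahead of the robot, y to its left, z up, the work surface at z = 0. Lengths are in mm, angles in rad, forces in N, time in s.
With the tool pointing down it reaches from about 400 to 875 mm from the base axis. Payload 4.4 kg.
Tool frame: the origin (TCP) lies at the very end of the fingers, on their centre line; the grasp point (between the pads) lies 19 mm behind it; z points along the fingers, y is the direction in which the jaws open and shut (so a half turn about z gives the same grasp; the last joint's range is limited). The gripper opens to 85 mm and grips with 20 to 120 N. Pads are 22 mm wide; open, the fingers measure 114 mm over their backs; the gripper's body (76 mm by 85 mm) begins 54 mm behind the grasp point. The pads swing forward as they close: fully open they stand 13 mm farther back than shut.
Start: joints at [-1.248, 0.628, 0.038, 1.517, -0.027, 0.996, -0.02], TCP at [246.379, 601.511, 231.313] pointing down, gripper open.
Joint ranges: [-3.06, 3.06], [-0.37, 2.12], [-1.25, 1.32], [0.18, 2.47], [-1.1, 4.24], [0.23, 1.98], [-2.94, 2.94]. Speed limits (rad/s): [2.57, 2.57, 3.14, 3.14, 3.14, 3.14, 3.14].

INTERFACE

Orientations are given as [roll, pitch, yaw] about the fixed x, y, z axes, in that order (R = Rz(yaw) Ry(pitch) Rx(roll)).
In Python, from cell import ctrl gives the robot as it stands.
- The arm moves only by the shell command python3 -m crank 'ROWS' [OPENING]. ROWS is JSON, a list that holds one entry, the list of rows, each a list of 6 numbers: the shift along the tool's x, y, z in units of 30 mm (1.0 is 30 mm), then the turn, a rotation vector about the tool's x, y, z in units of 6 degrees (1.0 is 6 degrees). In form: [[[tx, ty, tz, rx, ry, rz], ...]]. A call has 1 to 12 rows; each row shifts and turns the pose as measured when the row begins, along the tool's axes as they then stand; what a row does not reach is not made up. A row lasts 1/12 s, in which the tool goes at most 41.7 mm and 7.16 degrees, less where a joint would pass 70% of its speed; a pose out of reach is approached as far as the arm can. A call is refused whole if a number of a shift passes 1 or a number of a turn 1, either way. A call with a gripper value outside its range is refused whole. OPENING is the gripper command: -1 is fully open, 1 is shut, values between are in proportion, set as the call begins (- or left out, the last holds). The fingers move at their own pace and stop on an object; the grip force is fixed at half the most. Time passes only in rows, so rows that do not move let the fingers close. It gives the time, the measured TCP pose, the force and the opening at its end, in the units of the state.
- ctrl.read_state(): the state, without advancing time (a new reading comes with each control period).
- ctrl.get_image(name): name is "scene" or "top"; returns a dict with "color" (384x512x3 uint8, red, green, blue), "depth" (384x512 float32, mm along the optical axis (not along the pixel's ray), 0 where there is no reading), "camera_matrix" (3x3 intrinsics, pixels), "R" (3x3) and "t" (3): a world point X has camera coordinates R X + t. Camera axes: x right, y down, z forward; pixel columns grow to the right and rows downward; lengths in mm; the calibration is good to about 2 mm. A picture is of the moment at which its call begins.
- ctrl.finish_job(): hands the job in, once; it reports no verdict.
Trained networks look in a picture, given as the dict that the camera call returned (one of the last four; its "shot" number tells which), for a name from the list of things; names that differ only in an ending like _2 or _b are one class to them, and where a whole thing is asked for, a point or a joint stands for the part that bears it (a point fixed in the world has none). Each returns a list of dicts, best first, with "conf" (0 to 1); they miss things now and then, are a little off and sometimes report something else, mostly with a low value. They report only what shows in the picture. A call takes as long as a camera call. They do not tell look-alikes from the thing itself.
- ctrl.search_frame(query, picture): "extent" ([centre column, centre row, width, height] in pixels, round what is visible of it).
The state is a dict: "clock": time; "qpos": joint angles; "qd": joint speeds; "tau": joint torques, N m; "eef_pos": TCP position; "tool_rot": TCP orientation; "force": force on the tool from outside, world axes, zero at the start; "torque": the same for the moment, N m; "width": finger opening in mm.
Only numpy, scipy, OpenCV 4.12 (cv2) and the standard library are available. Lean on these libraries where they do the work, as an engineer would, in place of code of your own. Each camera call takes 0.05 s, during which the arm holds its last target. There are 200 camera calls.

## Working session

There is one attempt and no reset: what is moved stays moved. The work goes in short steps, Python scripts to look and compute and a shell command to move; the robot and the scene stay as the last step left them, time stands still between calls to the robot, and variables do not carry over. Pictures are saved under pics/ and viewed, about 12 in all and at most 16, crops included, and the job is handed in when it is done.

```bash
mkdir -p pics
cat > h.py <<'E'
import numpy as np, cv2
from cell import ctrl
def cloud(im):
    K=im["camera_matrix"];d=im["depth"].astype(float);v,u=np.mgrid[:d.shape[0],:d.shape[1]]
    P=np.stack([(u-K[0,2])/K[0,0]*d,(v-K[1,2])/K[1,1]*d,d],-1)
    W=(P-im["t"])@im["R"]; W[d<=0]=np.nan
    return W
def save(im,n): cv2.imwrite(f"pics/{n}.png",im["color"][:,:,::-1])
E
python3 - <<'E'
from h import *
s=ctrl.read_state();print({k:np.round(v,3) for k,v in s.items()})
for c in("top","scene"):
    im=ctrl.get_image(c);save(im,c+"0");W=cloud(im)
    print(c,im["camera_matrix"].round(1).tolist(),"cam",(-im["R"].T@im["t"]).round())
    for q in "board plate_large plate_medium plate_small knob_red knob_blue jar cupcake tin cup".split():
        for r in ctrl.search_frame(q,im)[:3]:
            x,y=[int(a) for a in r["extent"][:2]]
            print(q,round(r["conf"],2),np.round(r["extent"]).tolist(),W[min(y,383),min(x,511)].round())
E
```

```text
{'clock': np.float64(0.0), 'qpos': array([-1.248,  0.629,  0.038,  1.518, -0.027,  0.996, -0.02 ]), 'qd': array([ 0.001, -0.001,  0.001,  0.   , -0.   , -0.002, -0.001]), 'tau': array([-1.0000e-03, -5.6338e+01,  1.2270e+00, -1.9344e+01,  1.1000e-02,
        1.0000e-02, -0.0000e+00]), 'eef_pos': array([246.13 , 600.908, 230.37 ]), 'tool_rot': array([-3.14 ,  0.   ,  2.753]), 'force': array([ 0.884,  0.3  , -0.346]), 'torque': array([ 0.034,  0.007, -0.005]), 'width': np.float64(85.298)}
top [[433.2, 0.0, 255.6], [0.0, 433.2, 189.0], [0.0, 0.0, 1.0]] cam [ 304.   17. 1459.]
board 0.7 [378.0, 181.0, 58.0, 54.0] [ 509. -371.   12.]
plate_large 0.84 [142.0, 268.0, 46.0, 51.0] [210. 393.  61.]
plate_large 0.8 [156.0, 185.0, 51.0, 51.0] [481. 365.  57.]
plate_large 0.62 [202.0, 251.0, 46.0, 46.0] [267. 207.  60.]
plate_medium 0.86 [234.0, 164.0, 34.0, 34.0] [550. 111.  64.]
plate_small 0.87 [300.0, 164.0, 27.0, 22.0] [ 554. -108.   63.]
knob_red 0.26 [235.0, 165.0, 36.0, 36.0] [551. 108.  57.]
jar 0.55 [200.0, 207.0, 17.0, 15.0] [410. 213.  69.]
tin 0.73 [380.0, 181.0, 52.0, 53.0] [ 513. -3
[... 214 characters left out ...]
d 0.62 [124.0, 247.0, 69.0, 47.0] [ 516. -374.   10.]
plate_large 0.79 [295.0, 144.0, 47.0, 31.0] [280. 215.  21.]
plate_large 0.77 [369.0, 174.0, 50.0, 36.0] [495. 366.  14.]
plate_large 0.69 [335.0, 124.0, 43.0, 30.0] [220. 397.  23.]
plate_medium 0.74 [305.0, 208.0, 42.0, 36.0] [579. 103.  37.]
plate_small 0.59 [226.0, 231.0, 27.0, 32.0] [ 584. -122.   36.]
knob_red 0.58 [290.0, 253.0, 16.0, 20.0] [719.  -7.  49.]
knob_blue 0.5 [247.0, 186.0, 11.0, 18.0] [443. -11.  45.]
jar 0.67 [314.0, 162.0, 18.0, 29.0] [432. 204.  57.]
cupcake 0.76 [176.0, 197.0, 25.0, 25.0] [ 415. -210.   45.]
tin 0.96 [368.0, 210.0, 20.0, 24.0] [658. 250.  44.]
cup 0.96 [175.0, 273.0, 19.0, 26.0] [ 682. -278.   54.]
```

Run:
```python
import cv2
a=cv2.imread("pics/top0.png");cv2.imwrite("pics/top0b.png",cv2.resize(a,(800,600),interpolation=cv2.INTER_CUBIC))
a=cv2.imread("pics/scene0.png");cv2.imwrite("pics/scene0b.png",cv2.resize(a,(800,600),interpolation=cv2.INTER_CUBIC))
```

```text
(no output)
```

View pics/top0b.png

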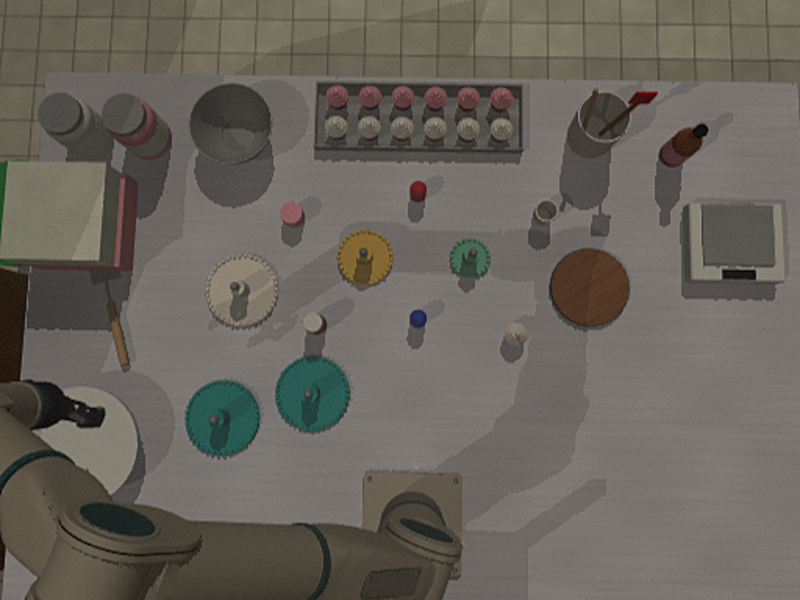

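View pics/scene0b.png

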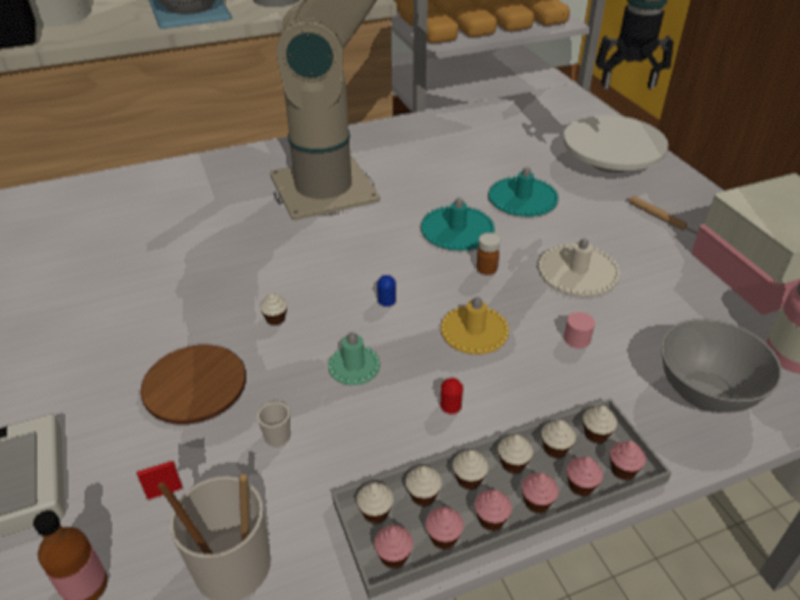

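The top view shows the cream plate at (241,291), yellow (365,257), mint (470,258), red knob (418,190), blue knob (418,318) and board (590,287), all in the enlarged picture. The turquoise decoys are at (222,418) and (313,394). Next I refine the positions.

```bash
cat >> h.py <<'E'
from scipy.optimize import least_squares
def disc(W,c,R,z0,z1):
    m=(np.hypot(W[...,0]-c[0],W[...,1]-c[1])<R+25)&(W[...,2]>z0)&(W[...,2]<z1)
    p=W[m][:,:2]; (x,y),r=cv2.minEnclosingCircle(p.astype(np.float32))
    # robust: centre via fixed-radius cover of boundary
    h=cv2.convexHull(p.astype(np.float32))[:,0]
    f=least_squares(lambda q:np.hypot(h[:,0]-q[0],h[:,1]-q[1])-q[2],[x,y,r],loss="soft_l1").x
    return f.round(1),len(p)
def col(W,c,z0,z1,R=18,far=35):
    m=(np.hypot(W[...,0]-c[0],W[...,1]-c[1])<far)&(W[...,2]>z0)&(W[...,2]<z1)
    p=W[m]
    if len(p)<8: return None,len(p)
    f=least_squares(lambda q:np.hypot(p[:,0]-q[0],p[:,1]-q[1])-R,c,loss="soft_l1").x
    return f.round(1),len(p)
E
python3 - <<'E'
from h import *
for c in("top","scene"):
    im=ctrl.get_image(c);W=cloud(im);print(c)
    for n,p,R in(("board",(509,-375),85),("L",(487,365),80),("M",(555,108),62),("S",(555,-113),45)):
        print(n,"disc",disc(W,p,R,5,20), "" if n=="board" else col(W,disc(W,p,R,5,20)[0][:2],22,54))
    for n,p in(("red",(705,-5)),("blue",(433,-7)),("jar",(418,210)),("tin",(652,258)),("cupcake",(415,-210)),("cup",(672,-283))):
        print(n,col(W,p,8,44,far=45))
E
```

```text
top
board disc (array([ 508. , -377.1,  102.9]), 2014) 
L disc (array([486.8, 364.7, 103. ]), 1334) (array([484.5, 379.8]), 27)
M disc (array([554.1, 109.5,  81.4]), 728) (array([561.5, 114.2]), 18)
S disc (array([ 557., -114.,   65.]), 361) (array([ 563.6, -114.1]), 21)
red (array([704.3,   1.3]), 40)
blue (array([427.7,  -2.3]), 11)
jar (array([410.4, 211.1]), 24)
tin (array([643.9, 269. ]), 97)
cupcake (array([ 397.2, -208.3]), 93)
cup (array([ 658.7, -270.4]), 82)
scene
board disc (array([ 505. , -373.9,   85. ]), 2646) 
L disc (array([485.7, 376.5,  78.9]), 1056) (array([483.9, 378. ]), 106)
M disc (array([562.3, 111.2,  60.4]), 808) (array([560.6, 112.4]), 114)
S disc (array([ 565.4, -116.2,   43.5]), 448) (array([ 562.9, -115.8]), 119)
red (array([7.034e+02, 1.000e-01]), 129)
blue (array([426.6,  -4.9]), 121)
jar (array([415.6, 210.5]), 139)
tin (array([652.9, 266.9]), 216)
cupcake (array([ 401.9, -211.3]), 169)
cup (array([ 661.2, -273.2]), 298)
```

```bash
cat >> h.py <<'E'
from scipy.spatial.transform import Rotation as Ro
def go(x,y,z):
    s=ctrl.read_state();R=Ro.from_euler("xyz",s["tool_rot"]).as_matrix()
    d=R.T@(np.array([x,y,z])-s["eef_pos"])/30
    e=(Ro.from_matrix(R).inv()*Ro.from_euler("xyz",[np.pi,0,np.pi])).as_rotvec(degrees=True)/6
    print("pos",s["eef_pos"].round(1),"rot",s["tool_rot"].round(3),"w",round(float(s["width"]),1),"F",s["force"].round(1),"t",round(float(s["clock"]),2),"\nunits",d.round(2),"turn",e.round(2))
E
python3 -m crank '[[[0,0,0,0,0,-0.93],[0,0,0,0,0,-0.93],[0,0,0,0,0,-0.93],[0,0,0,0,0,-0.93],[0,0,0,0,0,0]]]' -1
python3 - <<'E'
from h import *
go(484.3,378.8,140)
im=ctrl.get_image("top")
hsv=cv2.cvtColor(im["color"],cv2.COLOR_RGB2HSV);print("board px hsv",hsv[181,378],"table",hsv[230,330])
K=im["camera_matrix"]
m=((hsv[...,1]>80)&((hsv[...,0]<20))).astype(np.uint8);m[:150]=0;m[215:]=0;m[:,:345]=0;m[:,410:]=0
c=max(cv2.findContours(m,0,1)[0],key=cv2.contourArea);e=cv2.fitEllipse(c);print(e)
u,v=e[0];ray=im["R"].T@np.linalg.solve(K,[u,v,1]);o=-im["R"].T@im["t"];print("board top",(o+ray*(11-o[2])/ray[2]).round(1))
E
```

```text
clock: 1.62
eef_pos: [246.3, 601.6, 231.3]
tool_rot: [-3.141, 0.001, -3.123]
force: [0.2, -0.4, -0.6]
width: 85.2
pos [246.3 601.6 231.3] rot [-3.141e+00  1.000e-03 -3.123e+00] w 85.2 F [ 0.2 -0.4 -0.6] t 1.62 
units [-7.79 -7.57  3.05] turn [-0.    0.01  0.18]
board px hsv [ 13 128  74] table [ 13  17 108]
((377.2497253417969, 183.51922607421875), (48.174407958984375, 49.60125732421875), 124.32246398925781)
board top [ 501.1 -372.1   11. ]
```

```bash
python3 -m crank '[[[-0.8,-0.76,0.1,0,0,0.18],[-0.8,-0.76,0.1,0,0,0],[-0.8,-0.76,0.1,0,0,0],[-0.8,-0.76,0.1,0,0,0],[-0.8,-0.76,0.1,0,0,0],[-0.8,-0.76,0.1,0,0,0],[-0.8,-0.76,0.1,0,0,0],[-0.8,-0.76,0.1,0,0,0],[-0.8,-0.76,0.1,0,0,0],[-0.6,-0.7,0.1,0,0,0],[0,0,0,0,0,0]]]' -1
python3 -c "
from h import *
go(484.3,378.8,23)"
```

```text
clock: 2.58
eef_pos: [484.5, 365.9, 198.3]
tool_rot: [3.138, 0.001, 3.109]
force: [1.0, -0.7, -0.2]
width: 85.6
pos [484.5 365.9 198.3] rot [3.138e+00 1.000e-03 3.109e+00] w 85.6 F [ 1.  -0.7 -0.2] t 2.58 
units [0.02 0.41 5.84] turn [ 0.04  0.01 -0.32]
```

```bash
python3 -m crank '[[[0,0.41,0.7,0.04,0,-0.32],[0,0,0.9,0,0,0],[0,0,0.9,0,0,0],[0,0,0.9,0,0,0],[0,0,0.9,0,0,0],[0,0,0.8,0,0,0],[0,0,0.5,0,0,0],[0,0,0.2,0,0,0],[0,0,0,0,0,0]]]' -1
python3 -c "
from h import *
go(484.3,378.8,24)
im=ctrl.get_image('scene');print(col(cloud(im),(484,378),22,50))
cv2.imwrite('pics/g1.png',cv2.resize(im['color'][90:250,270:470,::-1],(800,640))[:600])"
```

```text
clock: 3.33
eef_pos: [492.7, 377.3, 19.9]
tool_rot: [3.139, 0.011, 3.107]
force: [-0.1, 0.2, 0.2]
width: 85.3
pos [492.7 377.3  19.9] rot [3.139 0.011 3.107] w 85.3 F [-0.1  0.2  0.2] t 3.33 
units [ 0.28  0.04 -0.14] turn [ 0.02  0.1  -0.33]
(array([483.7, 378.2]), 89)
```

View pics/g1.png

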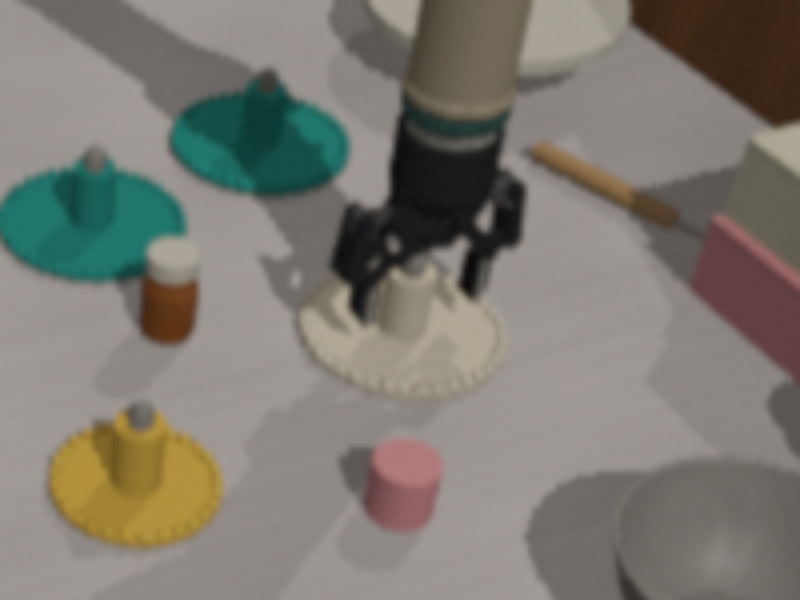

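The fingers straddle the cream column around (405,290) in the crop. I'll trim 8 mm in x, then close.

```bash
python3 -m crank '[[[0.28,0.04,-0.14,0.02,0.1,-0.33],[0,0,0,0,0,0],[0,0,0,0,0,0]]]' -1
python3 -c "
from h import *
go(483.9,378.4,24)"
python3 -m crank '[[[0,0,0,0,0,0],[0,0,0,0,0,0],[0,0,0,0,0,0],[0,0,0,0,0,0],[0,0,0,0,0,0],[0,0,0,0,0,0],[0,0,0,0,0,0],[0,0,0,0,0,0]]]' 1
python3 -m crank '[[[0,0,0,0,0,0],[0,0,0,0,0,0],[0,0,0,0,0,0],[0,0,0,0,0,0]]]' 1
python3 -c "
from h import *
go(483.9,378.4,24)"
```

```text
clock: 3.63
eef_pos: [485.2, 380.8, 28.2]
tool_rot: [3.138, 0.003, -3.139]
force: [0.4, 0.0, 0.1]
width: 85.3
pos [485.2 380.8  28.2] rot [ 3.138e+00  3.000e-03 -3.139e+00] w 85.3 F [0.4 0.  0.1] t 3.63 
units [ 0.04 -0.08  0.14] turn [0.03 0.03 0.03]
clock: 4.3
eef_pos: [487.2, 381.6, 32.3]
tool_rot: [3.135, 0.008, -3.14]
force: [-0.8, -0.1, 1.1]
width: 34.3
clock: 4.63
eef_pos: [487.2, 381.6, 32.3]
tool_rot: [3.136, 0.008, -3.14]
force: [0.3, 0.7, 1.1]
width: 34.1
pos [487.2 381.6  32.3] rot [ 3.136  0.008 -3.14 ] w 34.1 F [0.3 0.7 1.1] t 4.63 
units [ 0.11 -0.11  0.28] turn [0.06 0.08 0.02]
```

```bash
python3 -m crank '[[[0,0,-0.2,0,0,0],[0,0,-0.4,0,0,0],[0,0,-0.7,0,0,0],[0,0,-0.8,0,0,0],[0,0,-0.8,0,0,0],[0,0,-0.8,0,0,0],[0,0,-0.5,0,0,0],[0,0,-0.2,0,0,0],[0,0,0,0,0,0]]]' 1
python3 -c "
from h import *
go(503,-373,160)
im=ctrl.get_image('scene');W=cloud(im);s=ctrl.read_state()['eef_pos'];z=s[2]-32
print(disc(W,s[:2],80,z-8,z+16),col(W,s[:2],z+18,z+35))
cv2.imwrite('pics/g2.png',cv2.resize(im['color'][60:260,250:500,::-1],(750,600)))"
```

```text
clock: 5.38
eef_pos: [483.5, 378.9, 171.8]
tool_rot: [3.139, 0.003, -3.14]
force: [0.4, 0.1, -3.1]
width: 34.2
pos [483.5 378.9 171.8] rot [ 3.139e+00  3.000e-03 -3.140e+00] w 34.2 F [ 0.4  0.1 -3.1] t 5.38 
units [ -0.61 -25.06   0.33] turn [0.02 0.03 0.02]
(array([481.8, 377.2,  78.9]), 1205) (array([479.8, 380. ]), 63)
```

View pics/g2.png

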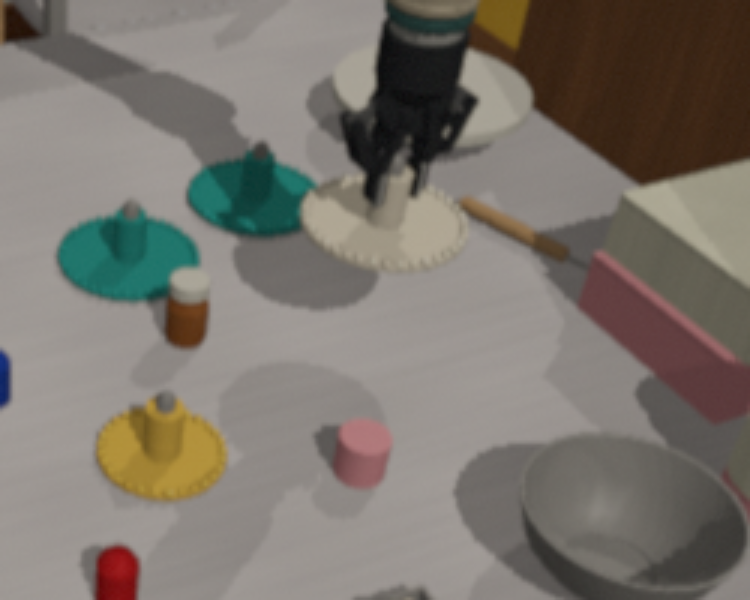

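The plate is held level. Now across to the board.

```bash
python3 -m crank '[[[0,-0.4,0,0,0,0],[0,-0.8,0,0,0,0],[0,-1,0,0,0,0],[0,-1,0,0,0,0],[0,-1,0,0,0,0],[0,-1,0,0,0,0],[0,-1,0,0,0,0],[0,-1,0,0,0,0],[0,-1,0,0,0,0],[0,-1,0,0,0,0],[0,-1,0,0,0,0],[0,-1,0,0,0,0]]]' 1
python3 -c "
from h import *
go(503,-373,160)"
```

```text
clock: 6.43
eef_pos: [469.8, 23.9, 156.5]
tool_rot: [-3.136, -0.026, -3.128]
force: [1.1, -0.2, -2.5]
width: 34.3
pos [469.8  23.9 156.5] rot [-3.136 -0.026 -3.128] w 34.3 F [ 1.1 -0.2 -2.5] t 6.43 
units [ -0.92 -13.25  -0.06] turn [-0.06 -0.25  0.13]
```

```bash
python3 -m crank '[[[-0.1,-1,-0.1,-0.06,-0.25,0.13],[-0.1,-1,-0.1,0,0,0],[-0.1,-1,-0.1,0,0,0],[-0.1,-1,-0.1,0,0,0],[-0.1,-1,0,0,0,0],[-0.1,-1,0,0,0,0],[-0.1,-1,0,0,0,0],[-0.1,-1,0,0,0,0],[-0.1,-1,0,0,0,0],[0,-1,0,0,0,0],[0,-1,0,0,0,0],[0,-0.8,0,0,0,0]]]' 1
python3 -c "
from h import *
go(503,-373,120)"
```

```text
clock: 7.43
eef_pos: [470.6, -355.2, 153.1]
tool_rot: [3.136, -0.036, 3.132]
force: [-0.0, -0.5, -3.5]
width: 34.2
pos [ 470.6 -355.2  153.1] rot [ 3.136 -0.036  3.132] w 34.2 F [-0.  -0.5 -3.5] t 7.43 
units [-1.12 -0.59  1.06] turn [ 0.06 -0.35 -0.1 ]
```

```bash
python3 -m crank '[[[-0.5,-0.3,0.2,0.06,-0.35,-0.1],[-0.5,-0.3,0.3,0,0,0],[-0.1,0,0.3,0,0,0],[0,0,0.2,0,0,0],[0,0,0,0,0,0]]]' 1
python3 -c "
from h import *
im=ctrl.get_image('scene');W=cloud(im);s=ctrl.read_state()['eef_pos'];z=s[2]-32
go(503,-373,70)
print(disc(W,s[:2],80,z-8,z+16),col(W,s[:2],z+18,z+35))
"
```

```text
clock: 7.85
eef_pos: [490.7, -384.6, 113.2]
tool_rot: [3.141, -0.013, 3.127]
force: [-0.6, 0.2, -2.9]
width: 34.2
pos [ 490.5 -384.2  113.5] rot [ 3.141 -0.014  3.127] w 34.3 F [-0.5  0.4 -3. ] t 7.9 
units [-0.43  0.38  1.44] turn [ 0.01 -0.13 -0.14]
(array([ 489.2, -383.4,   78.9]), 1919) (array([ 487.4, -383.5]), 77)
```

```bash
python3 -m crank '[[[-0.45,0.36,0.5,0,-0.13,-0.14],[0,0,0.6,0,0,0],[0,0,0.4,0,0,0],[0,0,0.2,0,0,0],[0,0,0.1,0,0,0],[0,0,0,0,0,0]]]' 1
python3 -c "
from h import *
go(505,-373,44)
"
```

```text
clock: 8.4
eef_pos: [501.9, -370.1, 58.4]
tool_rot: [3.139, -0.003, -3.138]
force: [-0.5, 0.4, -2.7]
width: 34.3
pos [ 501.9 -370.1   58.4] rot [ 3.139e+00 -3.000e-03 -3.138e+00] w 34.3 F [-0.5  0.4 -2.7] t 8.4 
units [-0.1  -0.1   0.48] turn [ 0.02 -0.03  0.03]
```

```bash
python3 -m crank '[[[-0.1,-0.1,0.2,0.02,-0.03,0.03],[0,0,0.15,0,0,0],[0,0,0.1,0,0,0],[0,0,0.05,0,0,0]]]' 1
python3 -c "
from h import *
go(505,-373,44)
im=ctrl.get_image('scene');W=cloud(im)
print(disc(W,(503,-373),80,15,30),col(W,(503,-373),30,50))"
```

```text
clock: 8.73
eef_pos: [506.2, -374.9, 44.5]
tool_rot: [-3.139, 0.004, 3.141]
force: [-1.2, -0.5, 2.6]
width: 34.5
pos [ 506.2 -374.9   44.5] rot [-3.139  0.004  3.141] w 34.5 F [-1.2 -0.5  2.6] t 8.73 
units [0.04 0.06 0.02] turn [-0.03  0.03 -0.01]
(array([ 505.3, -373.7,   79. ]), 1789) (array([ 503.3, -374.3]), 83)
```

Contact (the force flipped) and well centred. Release partway, check, then rise.

```bash
python3 -m crank '[[[0,0,0,0,0,0],[0,0,0,0,0,0],[0,0,0,0,0,0],[0,0,0,0,0,0],[0,0,0,0,0,0],[0,0,0,0,0,0]]]' -1
python3 -m crank '[[[0,0,-0.3,0,0,0],[0,0,-0.6,0,0,0],[0,0,-0.9,0,0,0],[0,0,-0.9,0,0,0],[0,0,-0.9,0,0,0],[0,0,-0.9,0,0,0],[0,0,-0.6,0,0,0],[0,0.3,0,0,0,0],[0,0.7,0,0,0,0],[0,1,0,0,0,0],[0,1,0,0,0,0],[0,1,0,0,0,0]]]' -1
python3 -c "
from h import *
go(561,113,200)
im=ctrl.get_image('scene');W=cloud(im)
print(disc(W,(503,-373),80,16,30),col(W,(503,-373),32,66))
for n,p in (('M',(561,113)),('S',(563,-115)),('red',(704,0))): print(n,col(W,p,22 if n!='red' else 8,44))"
```

```text
clock: 9.28
eef_pos: [508.2, -376.4, 47.1]
tool_rot: [-3.136, 0.008, 3.14]
force: [-1.2, 1.1, 0.9]
width: 85.3
clock: 10.28
eef_pos: [504.9, -259.0, 211.3]
tool_rot: [-3.129, 0.011, 3.127]
force: [0.9, -0.3, 0.2]
width: 85.5
pos [ 504.9 -259.   211.3] rot [-3.129  0.011  3.127] w 85.5 F [ 0.9 -0.3  0.2] t 10.28 
units [-1.69 12.43  0.24] turn [-0.12  0.11 -0.14]
(array([ 504.2, -373.7,   79.2]), 1883) (array([ 502.9, -374. ]), 145)
M (array([560.1, 112.2]), 80)
S (array([ 562.8, -116.3]), 76)
red (array([ 7.034e+02, -2.000e-01]), 134)
```

```bash
python3 -m crank '[[[-0.15,1,0,-0.12,0.11,-0.14],[-0.15,1,0,0,0,0],[-0.15,1,0,0,0,0],[-0.15,1,0,0,0,0],[-0.15,1,0,0,0,0],[-0.15,1,0,0,0,0],[-0.15,1,0,0,0,0],[-0.15,1,0,0,0,0],[-0.15,1,0,0,0,0],[-0.15,1,0,0,0,0],[-0.15,1,0,0,0,0],[0,1,0,0,0,0]]]' -1
python3 -c "
from h import *
go(560.5,112.5,100)"
```

```text
clock: 11.33
eef_pos: [545.2, 126.7, 210.1]
tool_rot: [3.136, -0.011, -3.134]
force: [0.3, 0.2, 1.0]
width: 84.9
pos [545.2 126.7 210.1] rot [ 3.136 -0.011 -3.134] w 84.9 F [0.3 0.2 1. ] t 11.33 
units [-0.55 -0.5   3.66] turn [ 0.06 -0.11  0.07]
```

```bash
python3 -m crank '[[[-0.5,-0.4,0.4,0.06,-0.11,0.07],[0,0,0.8,0,0,0],[0,0,0.8,0,0,0],[0,0,0.8,0,0,0],[0,0,0.4,0,0,0],[0,0,0,0,0,0]]]' -1
python3 -c "
from h import *
go(560.5,112.5,24)"
```

```text
clock: 11.83
eef_pos: [557.9, 132.0, 110.8]
tool_rot: [3.133, 0.002, -3.121]
force: [0.6, -0.5, 0.1]
width: 85.2
pos [557.9 132.  110.8] rot [ 3.133e+00  2.000e-03 -3.121e+00] w 85.2 F [ 0.6 -0.5  0.1] t 11.83 
units [-0.07 -0.68  2.89] turn [0.08 0.02 0.2 ]
```

```bash
python3 -m crank '[[[-0.07,-0.66,0,0.08,0.02,0.2],[0,0,0.2,0,0,0],[0,0,0.6,0,0,0],[0,0,0.3,0,0,0],[0,0,0,0,0,0]]]' -1
python3 -c "
from h import *
go(560.5,112.5,23)"
```

```text
clock: 12.25
eef_pos: [561.0, 109.9, 78.7]
tool_rot: [-3.141, 0.002, 3.139]
force: [-0.7, -0.2, 0.5]
width: 85.7
pos [561.  109.9  78.7] rot [-3.141e+00  2.000e-03  3.139e+00] w 85.7 F [-0.7 -0.2  0.5] t 12.25 
units [0.02 0.09 1.86] turn [-0.01  0.02 -0.03]
```

```bash
python3 -m crank '[[[0,0.09,0.6,0,0,0],[0,0,0.6,0,0,0],[0,0,0.4,0,0,0],[0,0,0.25,0,0,0],[0,0,0.1,0,0,0]]]' -1
python3 -c "
from h import *
go(560.5,112.5,23)"
```

```text
clock: 12.67
eef_pos: [565.0, 112.2, 22.7]
tool_rot: [3.141, 0.01, 3.137]
force: [-0.1, 0.0, -0.1]
width: 85.4
pos [565.  112.2  22.7] rot [3.141 0.01  3.137] w 85.4 F [-0.1  0.  -0.1] t 12.67 
units [ 0.15  0.01 -0.01] turn [ 0.01  0.09 -0.04]
```

```bash
python3 -m crank '[[[0.15,0,0,0,0.09,-0.04],[0,0,0,0,0,0]]]' -1
python3 -m crank '[[[0.02,0,0.02,0,0,0],[0.02,0,0.02,0,0,0],[0,0,0.02,0,0,0],[0,0,0.02,0,0,0],[0,0,0,0,0,0],[0,0,0,0,0,0],[0,0,0,0,0,0],[0,0,0,0,0,0]]]' 1
python3 -c "
from h import *
go(560.5,112.5,23)"
```

```text
clock: 12.83
eef_pos: [560.1, 112.2, 22.7]
tool_rot: [3.141, -0.001, 3.142]
force: [-0.4, -0.2, -0.4]
width: 85.2
clock: 13.5
eef_pos: [560.3, 112.5, 22.8]
tool_rot: [3.14, 0.003, 3.141]
force: [0.2, 0.3, -0.4]
width: 34.9
pos [560.3 112.5  22.8] rot [3.140e+00 3.000e-03 3.141e+00] w 34.9 F [ 0.2  0.3 -0.4] t 13.5 
units [-0.01  0.   -0.01] turn [ 0.01  0.03 -0.  ]
```

```bash
python3 -m crank '[[[0,0,-0.2,0,0,0],[0,0,-0.5,0,0,0],[0,0,-0.8,0,0,0],[0,0,-0.9,0,0,0],[0,0,-0.9,0,0,0],[0,0,-0.9,0,0,0],[0,0,-0.6,0,0,0],[0,0,-0.2,0,0,0],[0,0,0,0,0,0]]]' 1
python3 -c "
from h import *
go(503,-374,180)
im=ctrl.get_image('scene');W=cloud(im);s=ctrl.read_state()['eef_pos'];z=s[2]-23
print(disc(W,s[:2],62,z-8,z+16),col(W,s[:2],z+18,z+35))"
python3 -m crank '[[[0,-0.4,0,0,0,0],[0,-0.8,0,0,0,0],[0.13,-1,0,0,0,0],[0.13,-1,0,0,0,0],[0.13,-1,0,0,0,0],[0.13,-1,0,0,0,0],[0.13,-1,0,0,0,0],[0.13,-1,0,0,0,0],[0.13,-1,0,0,0,0],[0.13,-1,0,0,0,0],[0.13,-1,0,0,0,0],[0.13,-0.8,0,0,0,0]]]' 1
python3 -c "
from h import *
go(503,-374,180)"
```

```text
clock: 14.25
eef_pos: [555.9, 111.5, 177.9]
tool_rot: [-3.141, -0.007, -3.141]
force: [-0.2, 0.1, -3.2]
width: 35.0
pos [555.9 111.5 177.9] rot [-3.141 -0.007 -3.141] w 35.0 F [-0.2  0.1 -3.2] t 14.25 
units [  1.77 -16.18  -0.04] turn [-0.01 -0.07  0.  ]
(array([557.4, 111.2,  60.9]), 905) (array([556.4, 111.9]), 80)
clock: 15.3
eef_pos: [501.4, -233.7, 157.0]
tool_rot: [3.136, -0.045, -3.129]
force: [-0.2, 0.0, -2.2]
width: 34.8
pos [ 501.4 -233.7  157. ] rot [ 3.136 -0.045 -3.129] w 34.8 F [-0.2  0.  -2.2] t 15.3 
units [ 0.04 -4.67 -0.79] turn [ 0.05 -0.43  0.11]
```

```bash
python3 -m crank '[[[0,-0.6,-0.1,0.05,-0.43,0.11],[0,-0.8,0,0,0,0],[0,-0.9,0,0,0,0],[0,-0.8,0,0,0,0],[0,-0.7,0,0,0,0],[0,-0.4,0,0,0,0],[0,-0.1,0,0,0,0],[0,0,0,0,0,0]]]' 1
python3 -c "
from h import *
go(503,-374,130)"
```

```text
clock: 15.97
eef_pos: [481.3, -380.4, 143.8]
tool_rot: [3.135, -0.027, 3.124]
force: [-0.4, 0.1, -4.0]
width: 35.0
pos [ 481.3 -380.4  143.8] rot [ 3.135 -0.027  3.124] w 35.0 F [-0.4  0.1 -4. ] t 15.97 
units [-0.73  0.22  0.44] turn [ 0.06 -0.26 -0.17]
```

```bash
python3 -m crank '[[[-0.4,0.2,0.1,0.06,-0.26,-0.17],[-0.3,0,0,0,0,0],[0,0,0,0,0,0],[0,0,0,0,0,0]]]' 1
python3 -c "
from h import *
go(503,-374,130)"
```

```text
clock: 16.3
eef_pos: [501.7, -369.2, 137.9]
tool_rot: [3.135, -0.005, -3.137]
force: [0.3, 0.9, -3.2]
width: 34.6
pos [ 501.7 -369.2  137.9] rot [ 3.135 -0.005 -3.137] w 34.6 F [ 0.3  0.9 -3.2] t 16.3 
units [-0.04 -0.16  0.26] turn [ 0.06 -0.05  0.04]
```

```bash
python3 -m crank '[[[-0.04,-0.16,0.2,0.06,-0.05,0.04],[0,0,0.1,0,0,0],[0,0,0,0,0,0]]]' 1
python3 -c "
from h import *
go(503,-374,119)
for c in('scene','top'):
    im=ctrl.get_image(c);W=cloud(im);s=ctrl.read_state()['eef_pos'];z=s[2]-23
    print(disc(W,s[:2],62,z-8,z+16),'M col',col(W,s[:2],z+18,z+35),'L col',col(W,(503,-374),32,66),'L disc',disc(W,(503,-374),80,16,28))
    if c=='scene': cv2.imwrite('pics/g3.png',cv2.resize(im['color'][140:300,30:230,::-1],(750,600)))"
```

```text
clock: 16.55
eef_pos: [503.9, -372.3, 128.5]
tool_rot: [-3.142, 0.0, -3.139]
force: [-0.4, 0.1, -2.5]
width: 34.4
pos [ 503.9 -372.3  128.5] rot [-3.142  0.    -3.139] w 34.4 F [-0.4  0.1 -2.5] t 16.55 
units [ 0.03 -0.06  0.32] turn [-0.    0.    0.03]
(array([ 506.4, -371.2,   60.8]), 1091) M col (array([ 504.2, -371.5]), 113) L col (array([ 502.6, -374.3]), 122) L disc (array([ 505.4, -373.9,   78.5]), 1666)
(array([ 503.9, -369. ,   60.3]), 693) M col (array([ 505.3, -365.8]), 12) L col (None, 0) L disc (array([ 504.7, -370.9,   80. ]), 566)
```

View pics/g3.png

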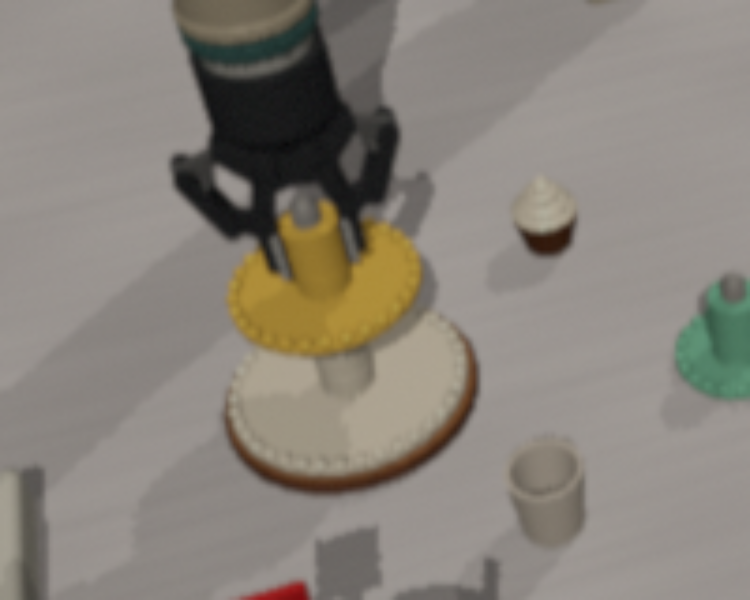

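The yellow plate is level above the cream column, and is 1.3 mm and 2.7 mm off in x and y. I'll trim that and descend.

```bash
python3 -m crank '[[[0.04,-0.08,0.1,0,0,0.03],[0.02,0,0.1,0,0,0],[0,0,0,0,0,0]]]' 1
python3 -c "
from h import *
go(502.4,-375,112)
im=ctrl.get_image('scene');W=cloud(im);s=ctrl.read_state()['eef_pos'];z=s[2]-23
print(disc(W,s[:2],62,z-8,z+16),'M col',col(W,s[:2],z+18,z+35))"
```

```text
clock: 16.9
eef_pos: [501.6, -375.9, 122.8]
tool_rot: [-3.14, 0.001, 3.14]
force: [-0.7, 0.8, -3.1]
width: 34.4
pos [ 501.6 -375.9  122.8] rot [-3.14e+00  1.00e-03  3.14e+00] w 34.4 F [-0.7  0.8 -3.1] t 16.9 
units [-0.03  0.03  0.36] turn [-0.01  0.01 -0.02]
(array([ 503.9, -374.5,   61. ]), 1091) M col (array([ 502.5, -374.8]), 108)
```

```bash
python3 -m crank '[[[0,0.02,0.15,0,0,0],[0.02,0,0.15,0,0,0],[0.02,0,0.15,0,0,0],[0,0,0.1,0,0,0],[0,0,0,0,0,0]]]' 1
python3 -c "
from h import *
go(502.4,-375,95)
im=ctrl.get_image('scene');W=cloud(im);s=ctrl.read_state()['eef_pos'];z=s[2]-23
print(disc(W,s[:2],62,z-8,z+16),'M col',col(W,s[:2],z+18,z+35),col(W,(503,-374),32,66))"
```

```text
clock: 17.37
eef_pos: [500.2, -375.8, 104.8]
tool_rot: [-3.14, 0.001, 3.139]
force: [-0.2, -0.6, -2.8]
width: 34.5
pos [ 500.2 -375.8  104.8] rot [-3.140e+00  1.000e-03  3.139e+00] w 34.5 F [-0.2 -0.6 -2.8] t 17.37 
units [-0.07  0.03  0.33] turn [-0.01  0.01 -0.02]
(array([ 503.4, -375. ,   60.8]), 1071) M col (array([ 501.3, -374.4]), 99) (array([ 502.6, -374.3]), 31)
```

Underside at 82, so the spigot has entered the socket without force. Down to the seat.

```bash
python3 -m crank '[[[-0.06,0.02,0.12,0,0,0],[0,0,0.12,0,0,0],[0,0,0.08,0,0,0],[0,0,0.04,0,0,0]]]' 1
python3 -c "
from h import *
go(502.4,-375,95)"
```

```text
clock: 17.75
eef_pos: [503.1, -375.5, 94.8]
tool_rot: [-3.139, 0.003, 3.139]
force: [-3.9, 0.8, 15.0]
width: 34.7
pos [ 503.1 -375.5   94.8] rot [-3.139e+00  3.000e-03  3.139e+00] w 34.7 F [-3.9  0.8 15. ] t 17.75 
units [ 0.02  0.02 -0.01] turn [-0.03  0.02 -0.02]
```

```bash
python3 -m crank '[[[0,0,-0.02,0,0,0],[0,0,0,0,0,0],[0,0,0,0,0,0],[0,0,0,0,0,0],[0,0,0,0,0,0],[0,0,0,0,0,0]]]' -1
python3 -m crank '[[[0,0,-0.3,0,0,0],[0,0,-0.6,0,0,0],[0,0,-0.9,0,0,0],[0,0,-0.9,0,0,0],[0,0,-0.9,0,0,0],[0,0,-0.5,0,0,0],[0,0.3,0,0,0,0],[-0.2,0.7,0,0,0,0],[-0.3,1,0,0,0,0],[-0.3,1,0,0,0,0],[-0.3,1,0,0,0,0],[-0.3,0.8,0,0,0,0]]]' -1
python3 -c "
from h import *
im=ctrl.get_image('scene');W=cloud(im)
print('M',disc(W,(503,-374),62,76,90),col(W,(503,-374),92,126),'L',col(W,(503,-374),32,66))
S=col(W,(563,-116),22,54);print(S);go(*S[0],100)"
```

```text
clock: 18.25
eef_pos: [505.0, -376.5, 97.2]
tool_rot: [-3.136, 0.007, 3.139]
force: [0.2, 0.1, -0.3]
width: 85.3
clock: 19.25
eef_pos: [542.9, -233.1, 227.0]
tool_rot: [-3.132, 0.004, 3.124]
force: [-0.5, 0.7, 0.3]
width: 85.4
M (array([ 506.1, -374.3,   60.7]), 1111) (array([ 503.4, -374.7]), 161) L (None, 0)
(array([ 562.7, -116.2]), 120)
pos [ 545.7 -225.9  227. ] rot [-3.138  0.006  3.132] w 85.2 F [ 0.8  5.7 -0.4] t 19.3 
units [-0.51  3.68  4.22] turn [-0.04  0.06 -0.09]
```

```bash
python3 -m crank '[[[-0.15,0.8,0.2,0,0.06,-0.09],[-0.15,1,0.5,0,0,0],[-0.1,0.9,0.8,0,0,0],[0,0.4,0.8,0,0,0],[0,0.1,0.8,0,0,0],[0,0,0.5,0,0,0],[0,0,0.2,0,0,0],[0,0,0,0,0,0]]]' -1
python3 -c "
from h import *
go(562.7,-116,23)"
```

```text
clock: 19.97
eef_pos: [556.9, -115.9, 106.9]
tool_rot: [3.142, -0.001, -3.129]
force: [-0.4, 0.2, 0.4]
width: 85.3
pos [ 556.9 -115.9  106.9] rot [ 3.142e+00 -1.000e-03 -3.129e+00] w 85.3 F [-0.4  0.2  0.4] t 19.97 
units [-0.19 -0.01  2.8 ] turn [ 0.   -0.01  0.12]
```

```bash
python3 -m crank '[[[-0.19,0,0.4,0,0,0.12],[0.02,0,0.6,0,0,0],[0.02,0,0.6,0,0,0],[0.02,0,0.5,0,0,0],[0,0,0.3,0,0,0],[0,0,0.1,0,0,0],[0,0,0,0,0,0]]]' -1
python3 -c "
from h import *
go(562.7,-116,24)"
```

```text
clock: 20.55
eef_pos: [564.2, -118.8, 34.3]
tool_rot: [-3.139, 0.007, 3.136]
force: [-1.3, 0.1, 0.4]
width: 85.4
pos [ 564.2 -118.8   34.3] rot [-3.139  0.007  3.136] w 85.4 F [-1.3  0.1  0.4] t 20.55 
units [0.05 0.1  0.34] turn [-0.02  0.07 -0.05]
```

```bash
python3 -m crank '[[[0.05,0.1,0.2,-0.02,0.07,-0.05],[0,0,0.15,0,0,0],[0,0,0.02,0,0,0]]]' -1
python3 -c "
from h import *
go(562.7,-116,24)"
```

```text
clock: 20.8
eef_pos: [564.4, -116.4, 24.8]
tool_rot: [-3.141, 0.004, 3.141]
force: [0.9, -0.3, 0.9]
width: 85.0
pos [ 564.4 -116.4   24.8] rot [-3.141  0.004  3.141] w 85.0 F [ 0.9 -0.3  0.9] t 20.8 
units [0.06 0.01 0.03] turn [-0.01  0.04 -0.01]
```

```bash
python3 -m crank '[[[0.05,0,0.03,0,0.04,0],[0.02,0,0.03,0,0,0],[0,0,0.02,0,0,0],[0,0,0.02,0,0,0],[0,0,0,0,0,0],[0,0,0,0,0,0],[0,0,0,0,0,0],[0,0,0,0,0,0]]]' 1
python3 -c "
from h import *
go(562.7,-116,24)"
python3 -m crank '[[[0,0,-0.2,0,0,0],[0,0,-0.5,0,0,0],[0,0,-0.8,0,0,0],[0,0,-0.9,0,0,0],[0,0,-0.9,0,0,0],[0,0,-0.9,0,0,0],[0,0,-0.9,0,0,0],[0,0,-0.9,0,0,0],[0,0,-0.6,0,0,0],[0,0,-0.2,0,0,0],[0,0,0,0,0,0]]]' 1
python3 -c "
from h import *
go(503.4,-374.7,220)
im=ctrl.get_image('scene');W=cloud(im);s=ctrl.read_state()['eef_pos'];z=s[2]-23
print(disc(W,s[:2],45,z-8,z+16),col(W,s[:2],z+18,z+35))"
```

```text
clock: 21.47
eef_pos: [563.1, -116.4, 22.9]
tool_rot: [-3.141, 0.001, 3.141]
force: [0.3, 0.2, 0.5]
width: 35.0
pos [ 563.1 -116.4   22.9] rot [-3.141e+00  1.000e-03  3.141e+00] w 35.0 F [0.3 0.2 0.5] t 21.47 
units [ 0.01  0.01 -0.04] turn [-0.01  0.01 -0.  ]
clock: 22.38
eef_pos: [559.3, -115.5, 236.8]
tool_rot: [3.142, -0.006, -3.141]
force: [0.3, -0.2, -2.0]
width: 35.0
pos [ 559.3 -115.5  236.8] rot [ 3.142 -0.006 -3.141] w 35.0 F [ 0.3 -0.2 -2. ] t 22.38 
units [ 1.86 -8.64  0.57] turn [ 0.   -0.06  0.  ]
(array([ 561.8, -115.5,   43.4]), 530) (array([ 559. , -114.6]), 108)
```

```bash
python3 -m crank '[[[0,-0.4,0,0,-0.06,0],[0.1,-0.8,-0.05,0,0,0],[0.15,-1,-0.05,0,0,0],[0.15,-1,-0.05,0,0,0],[0.15,-1,-0.05,0,0,0],[0.15,-1,-0.05,0,0,0],[0.15,-0.9,0,0,0,0],[0.1,-0.6,0,0,0,0],[0,-0.2,0,0,0,0],[0,0,0,0,0,0]]]' 1
python3 -c "
from h import *
go(503.4,-374.7,195)"
```

```text
clock: 23.27
eef_pos: [518.0, -335.3, 224.0]
tool_rot: [3.132, -0.029, -3.139]
force: [0.1, 0.0, -2.0]
width: 34.7
pos [ 518.  -335.3  224. ] rot [ 3.132 -0.029 -3.139] w 34.7 F [ 0.1  0.  -2. ] t 23.27 
units [ 0.46 -1.32  0.97] turn [ 0.09 -0.28  0.03]
```

```bash
python3 -m crank '[[[0.2,-0.5,0.1,0.09,-0.28,0.03],[0.2,-0.6,0.2,0,0,0],[0,-0.1,0.2,0,0,0],[0,0,0.1,0,0,0],[0,0,0,0,0,0]]]' 1
python3 -c "
from h import *
go(503.4,-374.7,190)"
```

```text
clock: 23.68
eef_pos: [505.7, -364.7, 199.9]
tool_rot: [3.132, -0.004, -3.136]
force: [0.6, -0.3, -1.7]
width: 34.6
pos [ 505.7 -364.7  199.9] rot [ 3.132 -0.004 -3.136] w 34.6 F [ 0.6 -0.3 -1.7] t 23.68 
units [ 0.08 -0.34  0.33] turn [ 0.09 -0.04  0.05]
```

```bash
python3 -m crank '[[[0.08,-0.34,0.1,0.09,-0.04,0.05],[0,0,0.1,0,0,0],[0,0,0,0,0,0]]]' 1
python3 -c "
from h import *
go(503.4,-374.7,185)
for c in('scene','top'):
    im=ctrl.get_image(c);W=cloud(im);s=ctrl.read_state()['eef_pos'];z=s[2]-23
    print(disc(W,s[:2],45,z-8,z+16),'S col',col(W,s[:2],z+18,z+35),'M col',col(W,(503,-374),92,126),'M disc',disc(W,(503,-374),62,76,88))"
```

```text
clock: 23.93
eef_pos: [505.6, -370.7, 192.9]
tool_rot: [3.139, 0.001, -3.136]
force: [-0.5, 0.1, -2.2]
width: 35.0
pos [ 505.6 -370.7  192.9] rot [ 3.139e+00  1.000e-03 -3.136e+00] w 35.0 F [-0.5  0.1 -2.2] t 23.93 
units [ 0.07 -0.14  0.26] turn [0.02 0.01 0.06]
(array([ 508.7, -370.1,   43.4]), 563) S col (array([ 505.5, -369.9]), 118) M col (array([ 503.5, -374.7]), 161) M disc (array([ 505.3, -374.1,   60.9]), 1108)
(array([ 504.8, -367.4,   43.3]), 319) S col (array([ 508.9, -361.1]), 13) M col (None, 0) M disc (array([ 502.8, -371.5,   60.2]), 473)
```

```bash
python3 -m crank '[[[0.08,-0.14,0.1,0.02,0,0.06],[0.02,0,0.1,0,0,0],[0.02,0,0.1,0,0,0],[0,0,0,0,0,0]]]' 1
python3 -c "
from h import *
go(503.3,-375,155)
im=ctrl.get_image('scene');W=cloud(im);s=ctrl.read_state()['eef_pos'];z=s[2]-23
print(disc(W,s[:2],45,z-8,z+16),'S col',col(W,s[:2],z+18,z+35),'M col',col(W,(503,-374),92,126))"
```

```text
clock: 24.37
eef_pos: [502.5, -375.7, 184.6]
tool_rot: [-3.139, 0.003, 3.141]
force: [0.3, -0.0, -2.7]
width: 34.9
pos [ 502.5 -375.7  184.6] rot [-3.139e+00  3.000e-03  3.141e+00] w 34.9 F [ 0.3 -0.  -2.7] t 24.37 
units [-0.02  0.03  0.99] turn [-0.02  0.03 -0.01]
(array([ 505.6, -374.6,   43.1]), 556) S col (array([ 502.7, -374.6]), 120) M col (array([ 503.3, -374.6]), 159)
```

Aligned to within 1 mm. Descending.

```bash
python3 -m crank '[[[-0.02,0,0.2,0,0.02,0],[0,0,0.2,0,0,0],[0,0,0.2,0,0,0],[0,0,0.1,0,0,0],[0,0,0,0,0,0]]]' 1
python3 -c "
from h import *
go(503.3,-375,155)
im=ctrl.get_image('scene');W=cloud(im);s=ctrl.read_state()['eef_pos'];z=s[2]-23
print(disc(W,s[:2],45,z-8,z+16),'S col',col(W,s[:2],z+18,z+35),'M col',col(W,(503,-374),92,126))"
```

```text
clock: 24.83
eef_pos: [503.7, -375.6, 161.6]
tool_rot: [-3.14, 0.001, 3.141]
force: [0.1, 0.1, -0.6]
width: 34.9
pos [ 503.7 -375.6  161.6] rot [-3.140e+00  1.000e-03  3.141e+00] w 34.9 F [ 0.1  0.1 -0.6] t 24.83 
units [0.01 0.02 0.22] turn [-0.02  0.01 -0.01]
(array([ 505.8, -374.5,   43.7]), 548) S col (array([ 504.1, -374.7]), 114) M col (array([ 503.8, -374.7]), 98)
```

```bash
python3 -m crank '[[[0,0,0.12,0,0,0],[0,0,0.1,0,0,0],[0,0,0.05,0,0,0]]]' 1
python3 -c "
from h import *
go(503.3,-375,155)"
```

```text
clock: 25.13
eef_pos: [504.6, -375.9, 154.8]
tool_rot: [-3.139, 0.003, 3.141]
force: [-3.1, 2.4, 17.2]
width: 35.0
pos [ 504.6 -375.9  154.8] rot [-3.139e+00  3.000e-03  3.141e+00] w 35.0 F [-3.1  2.4 17.2] t 25.13 
units [ 0.04  0.03 -0.01] turn [-0.03  0.03 -0.01]
```

```bash
python3 -m crank '[[[0,0,-0.02,0,0,0],[0,0,0,0,0,0],[0,0,0,0,0,0],[0,0,0,0,0,0],[0,0,0,0,0,0],[0,0,0,0,0,0]]]' -1
python3 -m crank '[[[0,0,-0.3,0,0,0],[0,0,-0.6,0,0,0],[0,0,-0.9,0,0,0],[0,0,-0.6,0,0,0],[0,0,-0.3,0,0,0],[0,0.3,0,0,0,0],[-0.3,0.7,0,0,0,0],[-0.5,1,0,0,0,0],[-0.5,1,0,0,0,0],[-0.5,1,0,0,0,0],[-0.5,1,0,0,0,0],[-0.5,1,0,0,0,0]]]' -1
python3 -c "
from h import *
im=ctrl.get_image('scene');W=cloud(im)
print('S',disc(W,(503,-374),45,136,150),col(W,(503,-374),152,186),'M',col(W,(503,-374),92,126))
S=col(W,(703,0),8,44);print(S);go(*S[0],150)"
```

```text
clock: 25.63
eef_pos: [505.8, -376.7, 156.7]
tool_rot: [-3.136, 0.006, 3.141]
force: [0.0, -0.2, -0.5]
width: 85.5
clock: 26.63
eef_pos: [584.8, -197.7, 237.9]
tool_rot: [-3.133, -0.003, 3.122]
force: [0.7, -0.7, -0.5]
width: 85.4
S (array([ 506.2, -374.9,   43.8]), 580) (array([ 504.4, -375.1]), 176) M (array([ 503.3, -374.3]), 60)
(array([ 7.035e+02, -3.000e-01]), 134)
pos [ 589.  -187.   237.9] rot [-3.141e+00  1.000e-03  3.133e+00] w 85.2 F [ 3.2  7.8 -0. ] t 26.68 
units [-3.76  6.26  2.93] turn [-0.01  0.01 -0.08]
```

```bash
python3 -m crank '[[[-0.5,0.8,0.2,0,0,-0.08],[-0.5,0.9,0.3,0,0,0],[-0.6,1,0.3,0,0,0],[-0.6,1,0.3,0,0,0],[-0.6,1,0.4,0,0,0],[-0.5,0.8,0.4,0,0,0],[-0.3,0.4,0.3,0,0,0],[0,0,0,0,0,0],[0,0,0,0,0,0]]]' -1
python3 -c "
from h import *
go(703.5,-0.3,100)"
```

```text
clock: 27.43
eef_pos: [694.5, 7.7, 160.7]
tool_rot: [3.139, -0.012, -3.132]
force: [-0.4, -1.1, -0.3]
width: 85.3
pos [694.5   7.7 160.7] rot [ 3.139 -0.012 -3.132] w 85.3 F [-0.4 -1.1 -0.3] t 27.43 
units [-0.32 -0.28  2.02] turn [ 0.03 -0.11  0.09]
```

```bash
python3 -m crank '[[[-0.3,-0.28,0.3,0.03,-0.11,0.09],[0,0,0.6,0,0,0],[0,0,0.6,0,0,0],[0,0,0.4,0,0,0],[0,0,0.1,0,0,0],[0,0,0,0,0,0]]]' -1
python3 -c "
from h import *
go(703.5,-0.3,15)"
```

```text
clock: 27.93
eef_pos: [703.9, -17.7, 99.3]
tool_rot: [-3.131, 0.004, 3.126]
force: [-0.2, -0.1, 0.5]
width: 85.4
pos [703.9 -17.7  99.3] rot [-3.131  0.004  3.126] w 85.4 F [-0.2 -0.1  0.5] t 27.93 
units [0.03 0.61 2.8 ] turn [-0.1   0.04 -0.15]
```

```bash
python3 -m crank '[[[0.03,0.58,0.2,-0.1,0.04,-0.15],[0,0,0.4,0,0,0],[0,0,0.5,0,0,0],[0,0,0.3,0,0,0],[0,0,0,0,0,0]]]' -1
python3 -c "
from h import *
go(703.5,-0.3,15)"
```

```text
clock: 28.35
eef_pos: [705.6, -0.2, 57.3]
tool_rot: [3.14, 0.006, 3.141]
force: [-1.3, 0.4, -0.1]
width: 85.2
pos [ 7.056e+02 -2.000e-01  5.730e+01] rot [3.14  0.006 3.141] w 85.2 F [-1.3  0.4 -0.1] t 28.35 
units [ 0.08 -0.01  1.41] turn [ 0.01  0.06 -0.  ]
```

```bash
python3 -m crank '[[[0.08,0,0.4,0,0.06,0],[0.02,0,0.5,0,0,0],[0.02,0,0.3,0,0,0],[0,0,0.15,0,0,0],[0,0,0.03,0,0,0]]]' -1
python3 -c "
from h import *
go(703.5,-0.3,15)"
```

```text
clock: 28.77
eef_pos: [702.8, 1.3, 13.7]
tool_rot: [3.14, 0.001, -3.14]
force: [-0.2, -0.9, 0.2]
width: 85.4
pos [702.8   1.3  13.7] rot [ 3.14e+00  1.00e-03 -3.14e+00] w 85.4 F [-0.2 -0.9  0.2] t 28.77 
units [-0.02 -0.05 -0.04] turn [0.02 0.01 0.01]
```

```bash
python3 -m crank '[[[-0.02,-0.05,0,0,0,0],[0.02,0,0.02,0,0,0],[0,0,0.02,0,0,0],[0,0,0.02,0,0,0],[0,0,0,0,0,0],[0,0,0,0,0,0],[0,0,0,0,0,0],[0,0,0,0,0,0]]]' 1
python3 -c "
from h import *
go(703.5,-0.3,15)"
python3 -m crank '[[[0,0,-0.2,0,0,0],[0,0,-0.5,0,0,0],[0,0,-0.9,0,0,0],[0,0,-1,0,0,0],[0,0,-1,0,0,0],[0,0,-1,0,0,0],[0,0,-1,0,0,0],[0,0,-1,0,0,0],[0,0,-1,0,0,0],[0,0,-0.8,0,0,0],[0,0,-0.3,0,0,0],[0,0,0,0,0,0]]]' 1
python3 -c "
from h import *
go(504,-375,250)
im=ctrl.get_image('scene');W=cloud(im);s=ctrl.read_state()['eef_pos'];z=s[2]-14
print(col(W,s[:2],z+2,z+30))
cv2.imwrite('pics/g4.png',cv2.resize(im['color'][100:300,170:420,::-1],(750,600)))"
```

```text
clock: 29.43
eef_pos: [704.8, -0.6, 14.4]
tool_rot: [3.14, 0.005, -3.14]
force: [-0.3, -0.7, -1.6]
width: 34.6
pos [ 7.048e+02 -6.000e-01  1.440e+01] rot [ 3.14   0.005 -3.14 ] w 34.6 F [-0.3 -0.7 -1.6] t 29.43 
units [ 0.04  0.01 -0.02] turn [0.02 0.05 0.01]
clock: 30.43
eef_pos: [701.6, -0.6, 299.6]
tool_rot: [3.139, 0.009, -3.139]
force: [0.0, 0.3, -0.9]
width: 34.6
pos [ 7.016e+02 -6.000e-01  2.996e+02] rot [ 3.139  0.009 -3.139] w 34.6 F [ 0.   0.3 -0.9] t 30.43 
units [  6.63 -12.47   1.56] turn [0.02 0.09 0.02]
(array([ 7.013e+02, -2.000e-01]), 209)
```

View pics/g4.png

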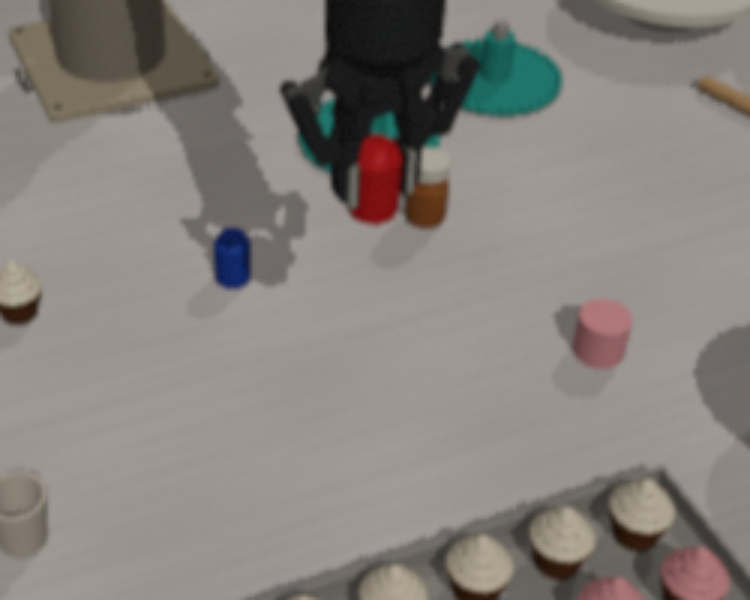

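The red knob is held upright in the jaws, and the blue knob and jar are untouched. Now across to the tower.

```bash
python3 -m crank '[[[0.2,-0.4,0,0,0.09,0],[0.4,-0.8,0,0,0,0],[0.5,-1,0,0,0,0],[0.5,-1,0,0,0,0],[0.5,-1,0,0,0,0],[0.5,-1,0,0,0,0],[0.5,-1,0,0,0,0],[0.5,-1,0,0,0,0],[0.5,-1,0,0,0,0],[0.5,-0.9,0,0,0,0],[0.3,-0.5,0,0,0,0],[0,0,0,0,0,0]]]' 1
python3 -c "
from h import *
go(504,-375,250)"
```

```text
clock: 31.48
eef_pos: [526.5, -306.6, 270.7]
tool_rot: [3.128, -0.057, -3.139]
force: [0.2, -0.6, -1.7]
width: 34.9
pos [ 526.5 -306.6  270.7] rot [ 3.128 -0.057 -3.139] w 34.9 F [ 0.2 -0.6 -1.7] t 31.48 
units [ 0.72 -2.29  0.7 ] turn [ 0.13 -0.55  0.02]
```

```bash
python3 -m crank '[[[0.1,-0.5,0,0.13,-0.55,0.02],[0.2,-0.8,0,0,0,0],[0.2,-0.7,0,0,0,0],[0,-0.2,0,0,0,0],[0,0,0,0,0,0],[0,0,0,0,0,0]]]' 1
python3 -c "
from h import *
go(504,-375,250)"
```

```text
clock: 31.98
eef_pos: [503.3, -371.2, 259.1]
tool_rot: [3.127, -0.016, 3.14]
force: [-0.2, -0.4, -1.6]
width: 34.5
pos [ 503.3 -371.2  259.1] rot [ 3.127 -0.016  3.14 ] w 34.5 F [-0.2 -0.4 -1.6] t 31.98 
units [-0.03 -0.13  0.3 ] turn [ 0.14 -0.15 -0.02]
```

```bash
python3 -m crank '[[[-0.03,-0.13,0.2,0.14,-0.15,-0.02],[0,0,0.15,0,0,0],[0,0,0,0,0,0],[0,0,0,0,0,0]]]' 1
python3 -c "
from h import *
go(504,-375,206.5)
for c in('scene','top'):
    im=ctrl.get_image(c);W=cloud(im);s=ctrl.read_state()['eef_pos'];z=s[2]-14.4
    print('K',col(W,s[:2],z+2,z+25),'S col',col(W,(504,-375),152,186))"
```

```text
clock: 32.32
eef_pos: [506.9, -367.5, 246.3]
tool_rot: [3.136, -0.002, -3.133]
force: [1.0, -0.6, -0.2]
width: 35.0
pos [ 506.9 -367.5  246.3] rot [ 3.136e+00 -2.000e-03 -3.133e+00] w 35.0 F [ 1.  -0.6 -0.2] t 32.32 
units [ 0.1  -0.26  1.33] turn [ 0.06 -0.01  0.08]
K (array([ 506.7, -366.7]), 164) S col (array([ 504.1, -374.9]), 177)
K (array([ 507.8, -363.9]), 20) S col (array([ 504.9, -373.2]), 38)
```

Difference (2.6, 8.3) mm, with the underside at 232. Trim.

```bash
python3 -m crank '[[[0.09,-0.27,0.1,0.06,0,0.08],[0,0,0.05,0,0,0],[0,0,0,0,0,0],[0,0,0,0,0,0]]]' 1
python3 -c "
from h import *
go(504.3,-375.8,206.5)
im=ctrl.get_image('scene');W=cloud(im);s=ctrl.read_state()['eef_pos'];z=s[2]-14.4
print('K',col(W,s[:2],z+2,z+25),'S col',col(W,(504,-375),152,186))"
```

```text
clock: 32.75
eef_pos: [505.0, -376.5, 242.4]
tool_rot: [-3.139, -0.0, 3.141]
force: [-0.8, -0.3, -0.7]
width: 34.7
pos [ 505.  -376.5  242.4] rot [-3.139 -0.     3.141] w 34.7 F [-0.8 -0.3 -0.7] t 32.75 
units [0.02 0.02 1.2 ] turn [-0.02 -0.   -0.  ]
K (array([ 504.7, -375.5]), 158) S col (array([ 504.4, -375. ]), 181)
```

```bash
python3 -m crank '[[[0,0.01,0.2,0,0,0],[0,0,0.25,0,0,0],[0,0,0.25,0,0,0],[0,0,0.2,0,0,0],[0,0,0.05,0,0,0],[0,0,0,0,0,0]]]' 1
python3 -c "
from h import *
go(504.3,-375.8,206.5)
im=ctrl.get_image('scene');W=cloud(im);s=ctrl.read_state()['eef_pos'];z=s[2]-14.4
print('K',col(W,s[:2],z+2,z+25),'S col',col(W,(504,-375),152,186))"
```

```text
clock: 33.3
eef_pos: [504.7, -375.7, 210.3]
tool_rot: [-3.141, -0.001, 3.141]
force: [-0.5, 0.3, -0.2]
width: 34.7
pos [ 504.7 -375.7  210.3] rot [-3.141e+00 -1.000e-03  3.141e+00] w 34.7 F [-0.5  0.3 -0.2] t 33.3 
units [ 0.01 -0.    0.13] turn [-0.01 -0.01 -0.  ]
K (array([ 504.5, -375. ]), 149) S col (array([ 504.6, -375. ]), 181)
```

```bash
python3 -m crank '[[[0,0,0.1,0,0,0],[0,0,0.08,0,0,0],[0,0,0.03,0,0,0]]]' 1
python3 -c "
from h import *
go(504.3,-375.8,206.5)"
```

```text
clock: 33.6
eef_pos: [505.7, -376.1, 205.1]
tool_rot: [-3.139, 0.002, 3.141]
force: [-1.9, 1.0, 9.2]
width: 35.1
pos [ 505.7 -376.1  205.1] rot [-3.139e+00  2.000e-03  3.141e+00] w 35.1 F [-1.9  1.   9.2] t 33.6 
units [ 0.05  0.01 -0.05] turn [-0.02  0.01 -0.  ]
```

Seated, with 9 N of contact force. Release and rise straight up.

```bash
python3 -m crank '[[[0,0,-0.02,0,0,0],[0,0,0,0,0,0],[0,0,0,0,0,0],[0,0,0,0,0,0],[0,0,0,0,0,0],[0,0,0,0,0,0]]]' -1
python3 -m crank '[[[0,0,-0.3,0,0,0],[0,0,-0.6,0,0,0],[0,0,-0.9,0,0,0],[0,0,-0.9,0,0,0],[0,0,-0.5,0,0,0],[0,0.3,0,0,0,0],[0,0.7,0,0,0,0],[0,0.9,0,0,0,0],[0,0.9,0,0,0,0],[0,0.5,0,0,0,0],[0,0,0,0,0,0],[0,0,0,0,0,0]]]' -1
python3 -c "
from h import *
im=ctrl.get_image('scene');W=cloud(im)
p=(504,-375)
for n,a,b in(('L',32,66),('M',92,126),('S',152,186),('K',196,236)): print(n,col(W,p,a,b))
m=np.hypot(W[...,0]-504,W[...,1]+375)<12;print('top z',np.nanmax(W[m][:,2]))
print('blue',col(W,(427,-5),8,44,far=45))
go(504,-375,250)
cv2.imwrite('pics/end.png',cv2.resize(im['color'][100:300,40:290,::-1],(750,600)))"
```

```text
clock: 34.1
eef_pos: [506.4, -376.6, 206.6]
tool_rot: [-3.138, 0.004, 3.141]
force: [0.4, 0.5, 0.5]
width: 85.4
clock: 35.1
eef_pos: [503.6, -270.2, 306.6]
tool_rot: [-3.14, 0.001, 3.14]
force: [0.5, -0.4, 0.2]
width: 85.5
L (None, 0)
M (array([ 503.6, -374.3]), 60)
S (array([ 504.5, -375. ]), 181)
K (array([ 505.1, -375.4]), 231)
top z 252.9235579655648
blue (array([426.2,  -4.7]), 119)
pos [ 503.7 -270.1  306.5] rot [-3.141e+00  1.000e-03  3.140e+00] w 85.5 F [0.4 1.9 0.2] t 35.15 
units [-0.01 -3.49  1.89] turn [-0.01  0.01 -0.01]
```

View pics/end.png

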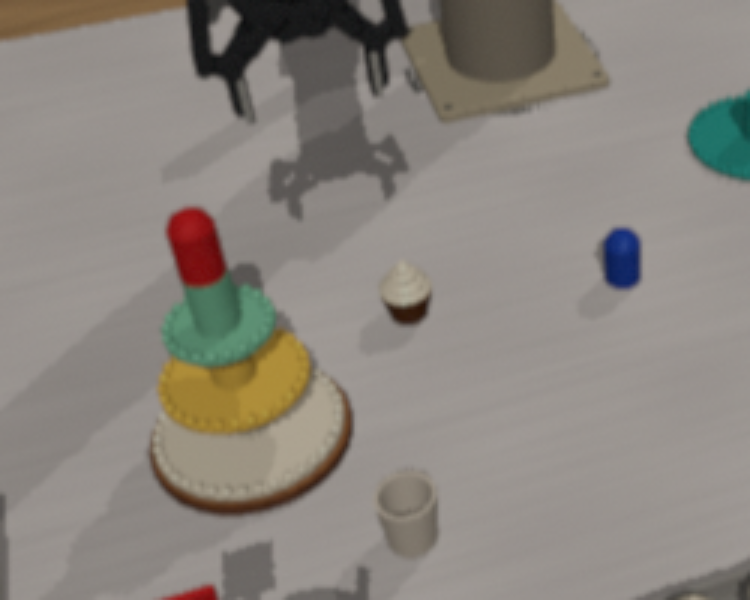

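The tower stands complete at (210,380) in the crop. Its top is at 253 mm against 252 expected, and the gripper is clear. Handing in.

```bash
python3 -c "
from h import *
print(ctrl.finish_job())"
```

```text
the job is handed in; nothing more can be done
None
```

I stacked the cake stand on the wooden board in order: cream plate, yellow plate, mint plate, then the red knob. Each piece was lowered slowly until the wrist force showed contact, then released. I handed the job in at about 35 s of the 102 s allowed, and no verdict was reported.

- **Height:** the top of the tower reads 253 mm, against 252 mm expected when fully seated.
- **Alignment:** the yellow, mint and red axes lie within about 2 mm of each other. The large plate's column was hidden from the camera in the last view. It was last measured just before the yellow plate seated, about 2 mm from the estimated board centre.
- **Surroundings:** the blue knob measured within about 1 mm of its start position. The cupcake and cup stood upright in the last picture. I did not re-measure the jar and tin at the end; they were last seen standing while I carried the red knob.
- **Gripper:** it is open and well clear of everything.
- **Disagreement:** disc fits and column fits differed by 2–3 mm, and so did the two cameras. That is near the calibration limit, and I lined up each plate and the knob using fits from the same camera.

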